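Tap a taper arbor home in a drill chuck and put the pair away

ROBOT

A 6-joint arm with a two-finger parallel gripper is mounted at the origin on the work surface. World frame = base frame: x ahead of the robot, y to its left, z up, the work surface at z = 0. Lengths are in m, angles in degrees, forces in N, time in s.
With the tool pointing down it reaches from about 0.25 to 0.725 m from the base axis. Payload 9.7 kg.
Tool frame: the origin (TCP) lies at the very end of the fingers, on their centre line; the grasp point (between the pads) lies 19 mm behind it (bot.grip_point_offset is the z of the grasp point in the tool frame, in m); z points along the fingers, x is the direction in which the jaws open and shut, and the axes are right-handed (so a half turn about z gives the same grasp; the last joint's range is limited). The gripper opens to 85 mm and grips with 20 to 120 N. Pads are 22 mm wide; open, the fingers measure 114 mm over their backs; the gripper's body (76 mm by 85 mm) begins 54 mm behind the grasp point. The pads swing forward as they close: fully open they stand 13 mm farther back than shut.
Start: joints at [-74.886, 4.979, 10.078, 95.1, 0, 90], TCP at [0.143, -0.531, 0.231] pointing down, gripper open.
Joint ranges: [-179.16, 179.16], [-48.56, 103.87], [-65.8, 70.77], [-126.05, 130.52], [-82.76, 87.17], [-180, 180]. Speed limits (degrees/s): [127.2, 127.2, 147.25, 180, 180, 180].

INTERFACE

Orientations are given as [roll, pitch, yaw] about the fixed x, y, z axes, in that order (R = Rz(yaw) Ry(pitch) Rx(roll)).
In Python, from workcell import get_obs, viewer, job_done, bot gives the robot as it stands.
- The arm moves only by the shell command python3 -m handwheel 'ROWS' [FORCE]. ROWS is JSON, a list of rows, each a list of 5 numbers: the closure, from 0 (fully open) to 1 (shut), then the shift along the world's x, y, z in m, then the turn about the world's z in degrees. A call has 1 to 5 rows; each row is the pose to reach, as a shift and turn from the pose measured when the call began; what a row does not reach only later rows make up. A row lasts 1/10 s, in which the tool goes at most 50 mm and 8.59 degrees, less where a joint would pass 70% of its speed; a pose out of reach is approached as far as the arm can. A call with a gripper value outside its range is refused whole. The fingers move at their own pace and stop on an object; FORCE is the grip in N (left out, the last holds). Time passes only in rows, so rows that repeat a pose let the fingers close. It gives the time, the measured TCP pose, the force and the opening at its end, in the units of the state.
- get_obs(): the state, without advancing time (a new reading comes with each control period).
- viewer.camera(name): name is "scene" or "top" or "wrist"; returns a dict with "color" (384x512x3 uint8, blue, green, red), "K" (3x3 intrinsics, pixels), "origin" and "orientation" of the camera in the world. Camera axes: x right, y down, z forward; pixel columns grow to the right and rows downward; lengths in m; the calibration is good to about 2 mm. A picture is of the moment at which its call begins. There is no depth.
- job_done(): hands the job in, once; it reports no verdict.
The state is a dict: "time": time; "q": joint angles; "qd": joint speeds; "joint_efforts": joint torques, N m; "ee_pos": TCP position; "tcp_rot": TCP orientation; "wrist_force": force on the tool from outside, world axes, zero at the start; "torque": the same for the moment, N m; "opening": finger opening in m.
Only numpy, scipy, OpenCV 4.12 (cv2) and the standard library are available. Lean on these libraries where they do the work, as an engineer would, in place of code of your own. Each camera call takes 0.05 s, during which the arm holds its last target.

TASK

The bench drill's chuck is waiting nose-down in the wooden block: take the arbor from the blue rack, set its taper in the chuck's socket and tap it home, firmly enough to stick but without hammering. Then, holding only the arbor, lift the pair out of the block - the taper must carry the chuck - and stand it chuck-down in the rack's big empty pocket, letting go with the taper still tight. Leave everything else where it is.

Things in the scene. Friction and masses are not known exactly. Their poses are not given: they have to be found in the camera images.
- arbor_mid (a point): Centre, half-way up, of the steel arbor (130 g, 92 mm tall), which starts upright, taper down, in the blue rack's 24 mm hole. z runs up its axis. Below: from -46 mm (flat 13 mm tip) to -12 mm a smooth taper, 16 mm across at the tip growing to 20.25 mm (1 in 8). Above: a straight round shank 14 mm across from -12 mm to +46 mm, the part to grip.
- chuck_mouth (a point): Centre of the mouth of the tapered socket in the chuck's top face; z out of it, along the axis. Socket 20 mm across here, narrowing 1 in 8, 36 mm deep. The arbor first touches all round with arbor_mid 14 mm above the mouth; pushed on, it wedges deeper and friction keeps it. Tapped or pressed with 16 to 22 N for half a second it is home (arbor_mid about 11 mm above) and carries the chuck; under 10 N it is too loose.
- chuck: Steel drill chuck, 600 g, 46 mm across, 72 mm tall, standing nose-down and loose in the wooden block; origin at its nose end (30 mm across, widening to 46 mm within 14 mm). Rear hub on top 33 mm across. Not to be gripped or pushed by the fingers (only the arbor is held); not to be pressed into the block with over 35 N.
- block: Fixed wooden block, 100 x 100 x 34 mm; origin under its centre.
- block_recess (a point): Centre, level with the top face, of the 50 mm round recess (18 mm deep) in the wooden block, in which the chuck starts.
- rack_pocket (a point): Centre, level with the top face, of the empty 52 mm pocket (22 mm deep) in the fixed blue rack, where the chuck goes; seated there, the chuck's mouth is 50 mm above this point. The rack is 75 x 200 x 30 mm, long along its y; in its frame the arbor's hole is 80 mm away along +y and the countersink's 133 mm. z up.
- countersink: Small loose countersink, 58 mm tall, brass head up, in the rack's smallest hole; origin at its lower end. Leave alone.
- chuck_key: T-shaped steel chuck key, bar 90 mm, lying on the table beyond the wooden block; origin under the crossing. Leave alone.
- aerosol: Plain white aerosol can, 52 mm across, 150 mm tall, standing to one side; origin under its centre. Leave alone.
- spray: White spray bottle with red trigger, 72 mm across, 182 mm tall, standing to one side; origin under its centre. Leave alone.
- mouse: Black computer mouse, 100 x 58 x 33 mm, at one side; origin under its centre. Leave alone.
- lens: Projector lens barrel standing on end, 76 mm across, 80 mm tall; origin under its centre. Leave alone.
There are look-alikes about, which are no part of the job. Leave any green or red look-alike of the part that bears arbor_mid alone.

How it is judged:
By the outcome, as a careful person would: the job done as asked, in the order asked, and still so for the second after the job is handed in, with the robot touching nothing.
It also fails if it takes over 51 s, if anything falls off the work surface, if the arm or the gripper's body presses on something with over 40 N, if the wrist force passes 120 N, or if a joint passes its speed limit or range.

## Working session

There is one attempt and no reset: what is moved stays moved. The work goes in short steps, Python scripts to look and compute and a shell command to move; the robot and the scene stay as the last step left them, time stands still between calls to the robot, and variables do not carry over. Pictures are saved under pics/ and viewed, and the job is handed in when it is done.

```bash
ls; mkdir -p pics; cat > h.py <<'E'
import numpy as np, cv2
from workcell import get_obs, viewer, bot
def snap(n,f):
    c=viewer.camera(n); cv2.imwrite('pics/'+f,c['color']); np.savez('pics/'+f+'.npz',K=c['K'],o=c['origin'],r=np.array(c['orientation']),im=c['color']); return c
E
python3 - <<'E'
from h import *
for n in('scene','top','wrist'):
    c=snap(n,n+'0.png'); print(n,c['K'],c['origin'],c['orientation'])
print(get_obs(), bot.grip_point_offset)
E
```

```text
pics
scene [[353.51684735   0.         261.66402693]
 [  0.         353.51684735 192.03832967]
 [  0.           0.           1.        ]] [1.04392962 0.47796921 0.57424528] [-124.72165277   -0.69501294  134.64631598]
top [[407.97723914   0.         257.34202415]
 [  0.         407.97723914 192.23317215]
 [  0.           0.           1.        ]] [ 0.32672369 -0.00874348  1.14784341] [-1.68475278e+02  7.81074753e-02 -9.15992008e+01]
wrist [[285.27056689   0.         252.01754902]
 [  0.         285.27056689 189.61429446]
 [  0.           0.           1.        ]] [ 0.21627431 -0.51091047  0.37238645] [ 1.62729555e+02  1.22435381e-01 -7.48658762e+01]
{'time': 0.15, 'q': array([-7.48861163e+01,  5.00385542e+00,  1.00449393e+01,  9.50985089e+01,
        1.55441542e-03,  9.00024665e+01]), 'qd': array([ 0.02331477, -0.01339533,  0.14589101,  0.01975502, -0.14027953,
        0.02108919]), 'joint_efforts': array([ 1.67456106e-03, -5.20761681e+01,  4.65045118e+01,  1.38733699e-02,
        3.46953937e-05, -6.45979270e-09]), 'ee_pos': array([ 0.14337011, -0.53081213,  0.23074648]), 'tcp_rot': array([-1.79998448e+02,  5.74250623e-02, -7.48885828e+01]), 'wrist_force': array([0.1298796 , 0.16605271, 0.21476432]), 'torque': array([-0.06028811,  0.01517441,  0.01728342]), 'opening': 0.08574131859635571} -0.0187
```

View pics/scene0.png

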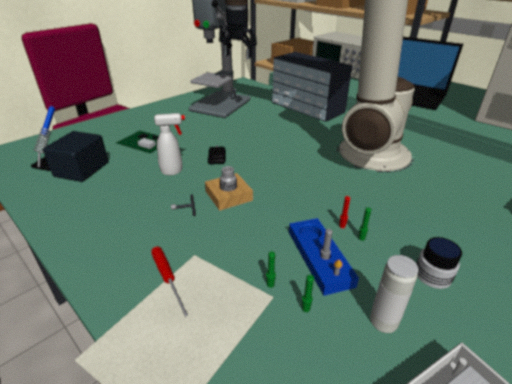

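View pics/top0.png

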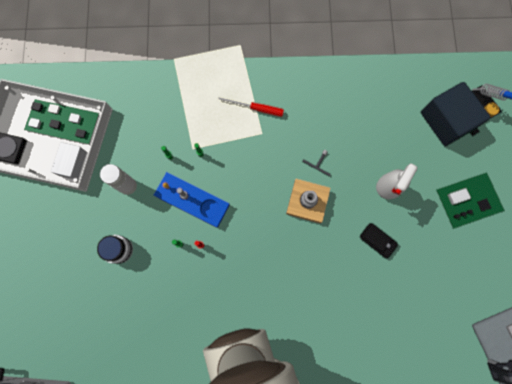

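View pics/wrist0.png

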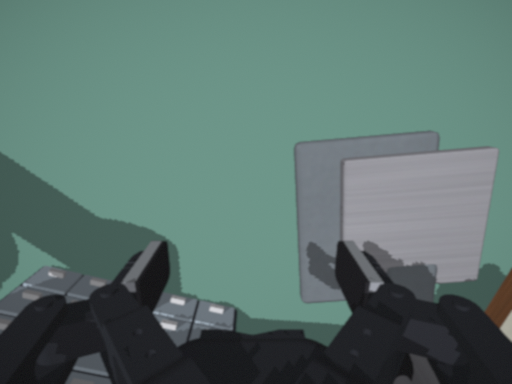

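```bash
cat >> h.py <<'E'
from scipy.spatial.transform import Rotation as R
def load(f):
    d=np.load('pics/'+f+'.npz'); return d
def ray(c,u,v):
    d=np.linalg.inv(c['K'])@np.array([u,v,1.]); return c['o'],R.from_euler('xyz',c['r'],degrees=True).as_matrix()@d
def onz(c,u,v,z):
    o,d=ray(c,u,v); return o+d*(z-o[2])/d[2]
def proj(c,p):
    q=c['K']@(R.from_euler('xyz',c['r'],degrees=True).as_matrix().T@(np.array(p)-c['o'])); return q[:2]/q[2]
def crop(f,x0,y0,x1,y1,s,out):
    im=load(f)['im'][y0:y1,x0:x1]; cv2.imwrite('pics/'+out,cv2.resize(im,None,fx=s,fy=s,interpolation=cv2.INTER_CUBIC))
E
python3 - <<'E'
from h import *
c=load('top0.png'); im=c['im']
crop('top0.png',145,140,345,260,4,'topc.png')
crop('scene0.png',190,140,390,300,4,'scenec.png')
hsv=cv2.cvtColor(im,cv2.COLOR_BGR2HSV)
for nm,lo,hi,z,win in(('rack',(108,150,60),(130,255,255),.03,(140,160,250,240)),('block',(8,80,80),(25,255,255),.034,(270,160,345,240))):
    m=cv2.inRange(hsv,lo,hi); k=np.zeros_like(m); k[win[1]:win[3],win[0]:win[2]]=1; m*=k
    p=cv2.findContours(m,cv2.RETR_EXTERNAL,cv2.CHAIN_APPROX_NONE)[0]; p=np.vstack(p)
    r=cv2.minAreaRect(p); print(nm,r)
    w=np.array([onz(c,u,v,z)[:2] for u,v in p[:,0]],np.float32)
    r=cv2.minAreaRect(w*1000); print(r,cv2.boxPoints(r))
for u,v in((182,193),(207,207),(310,199)): print(onz(c,u,v,.09),onz(c,u,v,.03))
E
```

```text
rack ((191.20001220703125, 199.59999084472656), (71.55416870117188, 26.832815170288086), 26.56505012512207)
((539.259521484375, 171.82321166992188), (201.56906127929688, 75.07389068603516), 61.649410247802734) [[458.36572  100.951935]
 [524.4352    65.30194 ]
 [620.1533   242.69449 ]
 [554.08386  278.34448 ]]
block ((308.15155029296875, 200.72409057617188), (36.596134185791016, 36.647029876708984), 14.743562698364258)
((526.35107421875, -153.71900939941406), (100.74565124511719, 103.73311614990234), 73.17540740966797) [[ 462.1246  -186.92325]
 [ 561.4175  -216.94803]
 [ 590.5775  -120.51477]
 [ 491.28467  -90.48999]]
[0.54592502 0.1860061  0.09      ] [0.55835794 0.19705213 0.03      ]
[0.50652415 0.11999534 0.09      ] [0.51672228 0.12729729 0.03      ]
[ 0.52025931 -0.15161008  0.09      ] [ 0.53123649 -0.15971336  0.03      ]
```

View pics/topc.png

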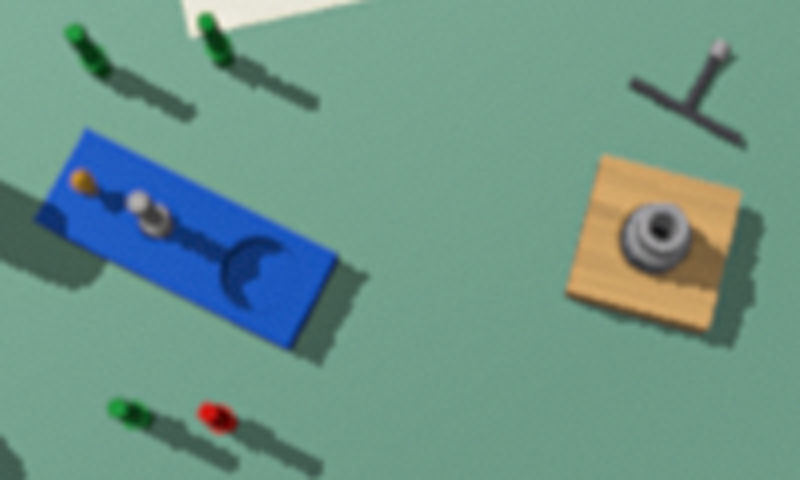

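View pics/scenec.png

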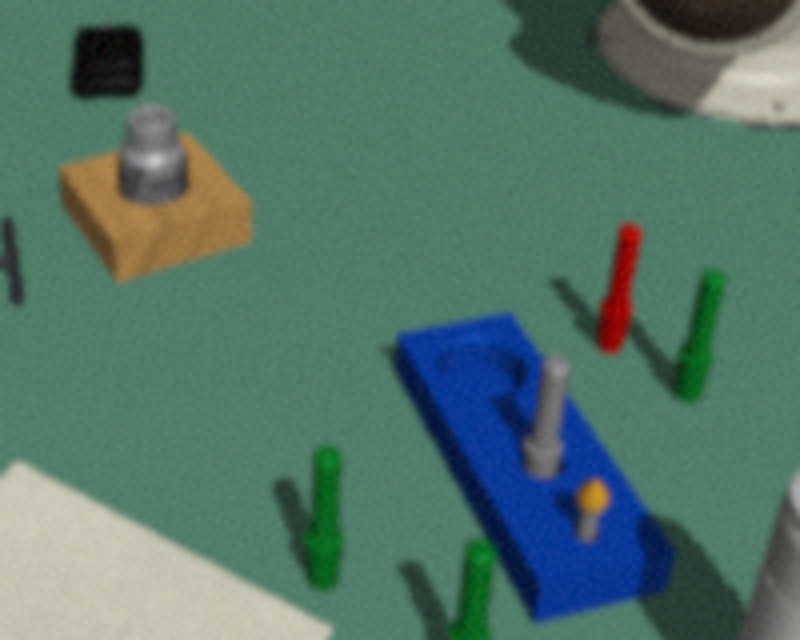

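```bash
cat >> h.py <<'E'
def tri(*obs):
    A=np.zeros((3,3));b=np.zeros(3);L=[]
    for c,u,v in obs:
        o,d=ray(c,u,v); d=d/np.linalg.norm(d); P=np.eye(3)-np.outer(d,d); A+=P;b+=P@o; L.append((P,o))
    x=np.linalg.solve(A,b); return x,[np.linalg.norm(P@(x-o))*1000 for P,o in L]
E
python3 - <<'E'
from h import *
np.set_printoptions(precision=4,suppress=True)
t=load('top0.png'); s=load('scene0.png')
print('arbor top',tri((t,145+137/4,140+201/4),(s,190+556/4,140+363/4)))
print('mouth',tri((t,145+662/4,140+224/4),(s,190+152/4,140+115/4)), onz(t,145+662/4,140+224/4,.088))
print('pocket',onz(t,145+268/4,140+271/4,.03),onz(s,190+480/4,140+365/4,.03))
print('csk',tri((t,145+84/4,140+181/4),(s,190+594/4,140+495/4)))
E
```

```text
arbor top (array([0.5515, 0.1926, 0.0977]), [np.float64(0.8588580647216061), np.float64(0.8588580647214814)])
mouth (array([ 0.5275, -0.1524,  0.0876]), [np.float64(1.7361341837404358), np.float64(1.7361341837403936)]) [ 0.5287 -0.1536  0.088 ]
pocket [0.5142 0.1134 0.03  ] [0.5142 0.1227 0.03  ]
csk (array([0.5755, 0.2384, 0.0536]), [np.float64(1.828998655734319), np.float64(1.8289986557342977)])
```

```bash
python3 -m handwheel '[[0,0.034,0.036,0,5],[0,0.068,0.072,0,10],[0,0.102,0.108,0,15],[0,0.136,0.144,0,20],[0,0.17,0.18,0,25]]' 100; python3 -m handwheel '[[0,0.034,0.036,0,5],[0,0.068,0.072,0,10],[0,0.102,0.108,0,15],[0,0.136,0.144,0,20],[0,0.17,0.18,0,22]]'; python3 - <<'E'
from h import *
snap('wrist','w1.png'); print(get_obs()['ee_pos'],get_obs()['tcp_rot'])
E
```

```text
time: 0.65
ee_pos: [0.3142, -0.3492, 0.2306]
tcp_rot: [-180.0, 0.1, -49.7]
wrist_force: [0.4, -0.8, -0.5]
opening: 0.0855
time: 1.15
ee_pos: [0.4853, -0.1673, 0.2306]
tcp_rot: [180.0, 0.0, -27.5]
wrist_force: [0.9, -0.9, -0.1]
opening: 0.0854
[ 0.4889884  -0.16279889  0.22966834] [-1.79853946e+02  6.08642117e-02 -2.72567423e+01]
```

View pics/w1.png

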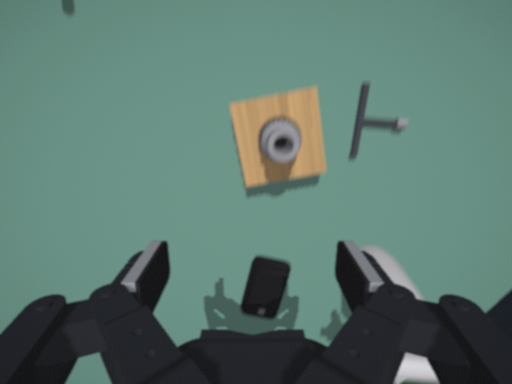

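```bash
python3 - <<'E'
from h import *
np.set_printoptions(precision=4,suppress=True)
snap('wrist','w2.png'); print(get_obs()['ee_pos'],get_obs()['tcp_rot'])
crop('w2.png',220,80,345,195,6,'w2c.png')
E
```

```text
[ 0.487  -0.1651  0.2296] [-179.9454    0.1125  -27.3208]
```

View pics/w2c.png

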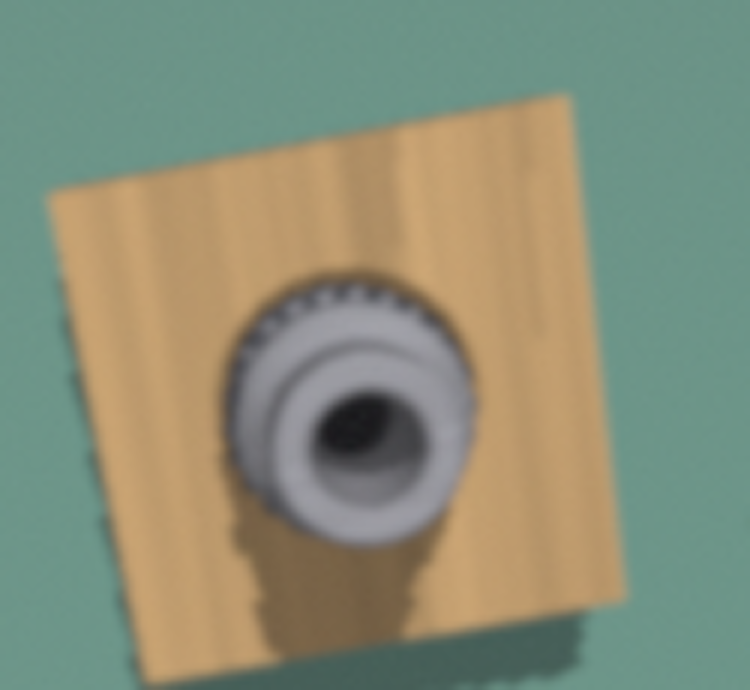

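```bash
python3 - <<'E'
from h import *
np.set_printoptions(precision=4,suppress=True)
w=load('w2.png');t=load('top0.png')
print(w['o'],w['r'])
u,v=220+369.5/6-.4,80+447/6-.4
print('mouth wrist',onz(w,u,v,.088),'tri',tri((w,u,v),(t,145+662/4-.4,140+224/4-.4)))
print([onz(w,220+a/6-.4,80+b/6-.4,.034) for a,b in((50,190),(570,95),(627,600),(145,685))])
P=np.mean([onz(w,220+a/6-.4,80+b/6-.4,.034) for a,b in((50,190),(570,95),(627,600),(145,685))],0);print(P)
E
python3 -m handwheel '[[0,0.008,0.045,-0.01,0],[0,0.016,0.09,-0.02,0],[0,0.024,0.135,-0.03,-0.5],[0,0.032,0.18,-0.03,-0.5],[0,0.04,0.225,-0.03,-1]]';python3 -m handwheel '[[0,0.012,0.045,0,0],[0,0.024,0.09,0,0],[0,0.024,0.09,0,0],[0,0.024,0.09,0,0],[0,0.024,0.09,0,0]]'; python3 - <<'E'
from h import *
snap('wrist','w3.png'); print(get_obs()['ee_pos'],get_obs()['tcp_rot'])
E
```

```text
[ 0.5232 -0.0954  0.3716] [162.895    0.0477 -27.2375]
mouth wrist [ 0.5261 -0.1531  0.088 ] tri (array([ 0.526 , -0.1497,  0.1067]), [np.float64(0.4167882872032036), np.float64(0.4167882872032214)])
[array([ 0.4938, -0.0918,  0.034 ]), array([ 0.5886, -0.1213,  0.034 ]), array([ 0.5598, -0.2166,  0.034 ]), array([ 0.4638, -0.1877,  0.034 ])]
[ 0.5265 -0.1543  0.034 ]
time: 1.75
ee_pos: [0.5266, 0.0613, 0.1992]
tcp_rot: [-180.0, 0.1, -28.4]
wrist_force: [1.4, -1.3, 0.1]
opening: 0.0855
time: 2.25
ee_pos: [0.5504, 0.1503, 0.1991]
tcp_rot: [180.0, 0.2, -28.4]
wrist_force: [-0.1, 0.3, -0.5]
opening: 0.0855
[0.55048969 0.14998845 0.19929251] [-1.79987064e+02  1.41555815e-01 -2.84460184e+01]
```

View pics/w3.png

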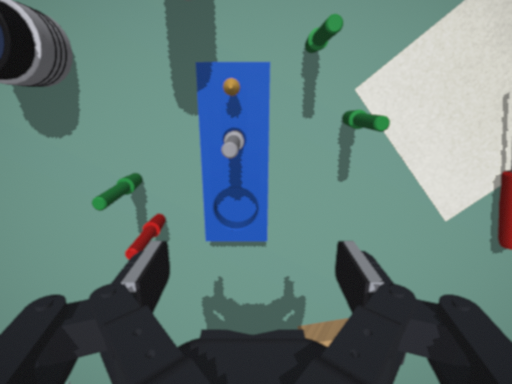

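```bash
python3 - <<'E'
from h import *
crop('w3.png',190,55,285,250,4,'w3c.png')
E
```

```text
(no output)
```

View pics/w3c.png

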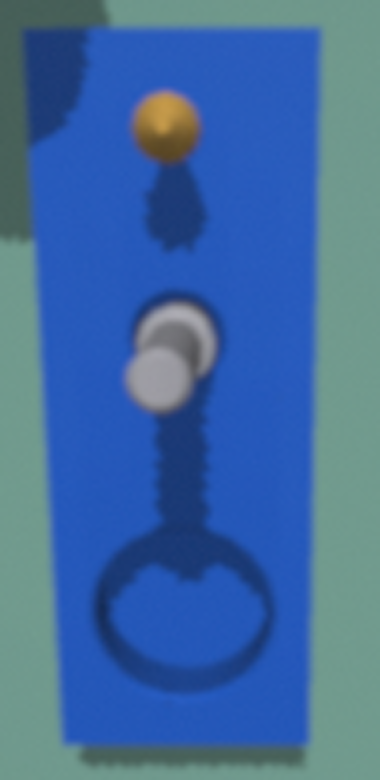

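```bash
python3 - <<'E'
from h import *
np.set_printoptions(precision=4,suppress=True)
w=load('w3.png');t=load('top0.png');s=load('scene0.png')
f=lambda a,b:(190+a/4-.4,55+b/4-.4)
print('top',onz(w,*f(160,380),.098),tri((w,*f(160,380)),(t,145+137/4,140+201/4),(s,190+556/4,140+363/4)))
print('hole',onz(w,*f(178,338),.03),'shoulder',onz(w,*f(176,339),.04))
print('pocket',onz(w,*f(184,610),.03))
r=[onz(w,*f(a,b),.03) for a,b in((22,28),(320,28),(308,745),(65,745))]; print(r,np.mean(r,0), np.degrees(np.arctan2(*(r[0]-r[3]+r[1]-r[2])[[1,0]])))
E
```

```text
top [0.5501 0.1917 0.098 ] (array([0.5509, 0.1922, 0.0977]), [np.float64(0.9552260370261264), np.float64(1.0837071841117014), np.float64(0.9800062941948755)])
hole [0.5499 0.1922 0.03  ] shoulder [0.5505 0.193  0.04  ]
pocket [0.5128 0.123  0.03  ]
[array([0.5534, 0.2779, 0.03  ]), array([0.6191, 0.2424, 0.03  ]), array([0.5244, 0.0673, 0.03  ]), array([0.4598, 0.1021, 0.03  ])] [0.5392 0.1724 0.03  ] 61.7891117680538
```

```bash
python3 -m handwheel '[[0,0,0.042,0,0],[0,0,0.042,-0.04,0],[0,0,0.042,-0.08,0],[0,0,0.042,-0.11,0],[0,0,0.042,-0.143,0]]' 100;python3 -m handwheel '[[0,0,0,0,0],[0.4,0,0,0,0],[0.6,0,0,0,0],[0.7,0,0,0,0],[0.7,0,0,0,0]]'; python3 - <<'E'
from h import *
snap('wrist','w4.png'); print(get_obs())
E
```

```text
time: 2.8
ee_pos: [0.5505, 0.1905, 0.0556]
tcp_rot: [-180.0, 0.1, -28.6]
wrist_force: [0.3, -0.1, 0.5]
opening: 0.0858
time: 3.3
ee_pos: [0.5513, 0.1907, 0.0571]
tcp_rot: [-179.9, 0.0, -28.6]
wrist_force: [-0.1, -0.5, 0.0]
opening: 0.0283
{'time': 3.35, 'q': array([ 1.90347456e+01,  9.62487764e+00, -4.12123436e+00,  7.62047393e+01,
        1.05763207e-01,  1.37591138e+02]), 'qd': array([ 0.20438732,  0.32058795, -0.5118954 , -0.17702635, -0.02712549,
       -0.08984695]), 'joint_efforts': array([-1.11849841e-01, -5.72345781e+01,  4.65922344e+01,  5.54923157e-03,
        2.99090229e-03, -7.03596488e-04]), 'ee_pos': array([0.55107   , 0.19067902, 0.05667591]), 'tcp_rot': array([-1.79892382e+02,  4.49435845e-02, -2.85563043e+01]), 'wrist_force': array([-0.03419404,  0.50934654,  0.31319226]), 'torque': array([ 0.01078383,  0.02717059, -0.01596185]), 'opening': 0.025426297761076907}
```

View pics/w4.png

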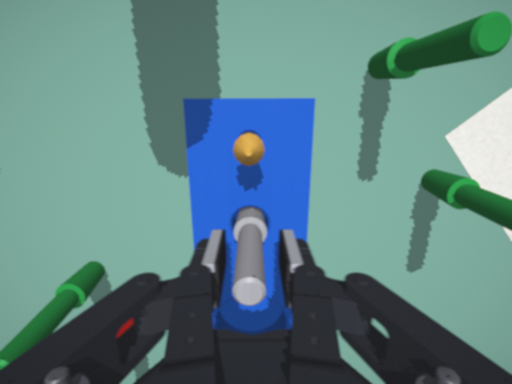

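```bash
python3 -m handwheel '[[1,0,0.001,0,0],[1,0,0.001,0,0],[1,0,0.001,0,0],[1,0,0.001,0,0],[1,0,0.001,0,0]]' 100; python3 -m handwheel '[[1,0,0,0.01,0],[1,0,0,0.02,0],[1,0,0,0.04,0],[1,0,0,0.07,0],[1,0,0,0.09,0]]';  python3 -m handwheel '[[1,0,0,0.02,0],[1,0,0,0.04,0],[1,0,0,0.05,0],[1,0,0,0.05,0],[1,0,0,0.05,0]]'; python3 - <<'E'
from h import *
snap('wrist','w5.png');snap('top','t5.png');snap('scene','s5.png'); o=get_obs();print(o['ee_pos'],o['tcp_rot'],o['wrist_force'],o['torque'],o['opening'])
crop('t5.png',125,130,275,240,5,'t5c.png')
crop('s5.png',240,130,420,300,4,'s5c.png')
E
```

```text
time: 3.85
ee_pos: [0.5513, 0.1919, 0.0572]
tcp_rot: [-179.9, 0.0, -28.6]
wrist_force: [-0.4, 0.5, 6.6]
opening: 0.0118
time: 4.35
ee_pos: [0.5515, 0.1919, 0.1497]
tcp_rot: [-179.8, -0.0, -28.6]
wrist_force: [0.1, 0.7, -1.0]
opening: 0.0113
time: 4.85
ee_pos: [0.5514, 0.1919, 0.199]
tcp_rot: [-179.8, -0.0, -28.6]
wrist_force: [0.1, -0.7, -2.1]
opening: 0.0115
[0.55111877 0.1917564  0.19841092] [-1.79873652e+02  3.38370794e-02 -2.85510155e+01] [ 0.28385243 -0.46733633 -1.90036884] [-0.03093583 -0.0014444  -0.00322535] 0.011794465908045126
```

View pics/w5.png

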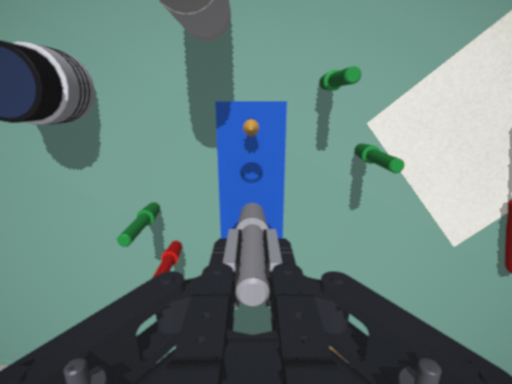

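View pics/s5c.png

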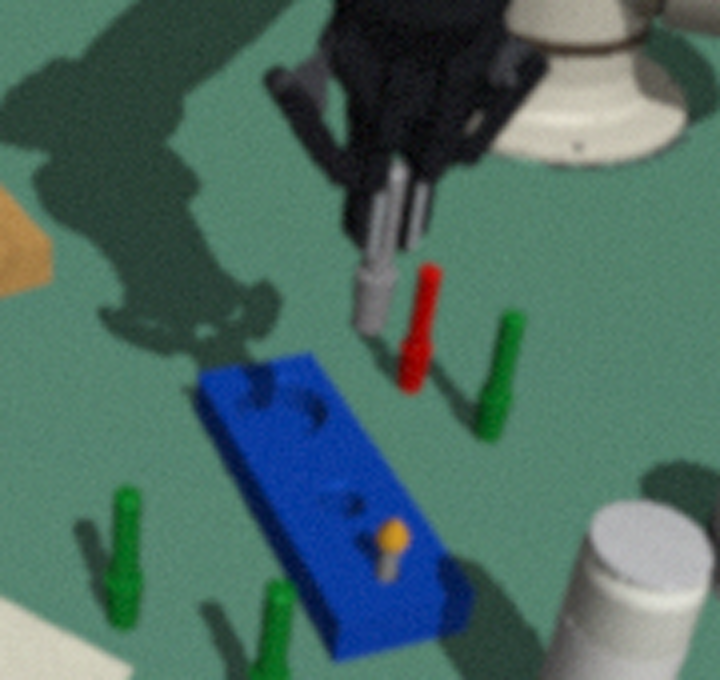

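```bash
python3 - <<'E'
from h import *
np.set_printoptions(precision=4,suppress=True)
w=load('w5.png');s=load('s5.png');t=load('t5.png')
tcp=np.array([.5512,.1918,.1985])
for dz in(-.0515,-.0175,.0405):
    p=tcp+[0,0,dz]; print(dz,proj(w,p),proj(s,p),(proj(s,p)-[240,130])*4)
crop('w5.png',200,190,310,320,5,'w5c.png')
crop('s5.png',310,160,360,220,12,'s5d.png')
E
```

```text
-0.0515 [252.569  210.8045] [331.3114 211.4656] [365.2458 325.8622]
-0.0175 [252.6901 231.0054] [333.5145 197.4582] [374.0579 269.8328]
0.0405 [253.0485 290.7956] [337.5777 171.6232] [390.311  166.4927]
```

View pics/w5c.png

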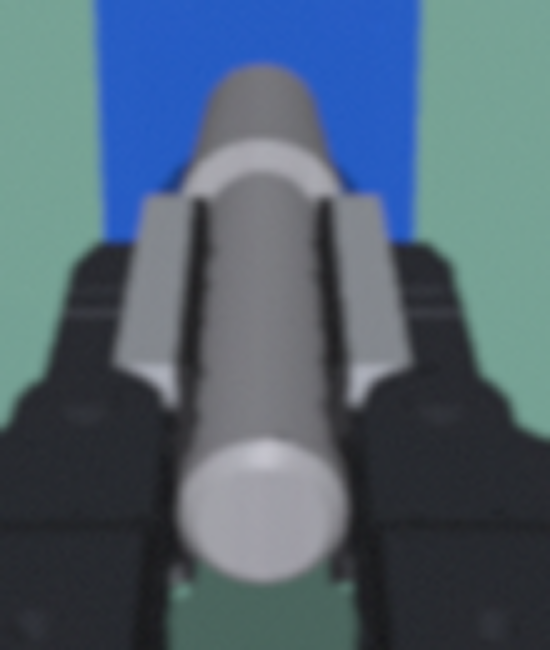

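View pics/s5d.png

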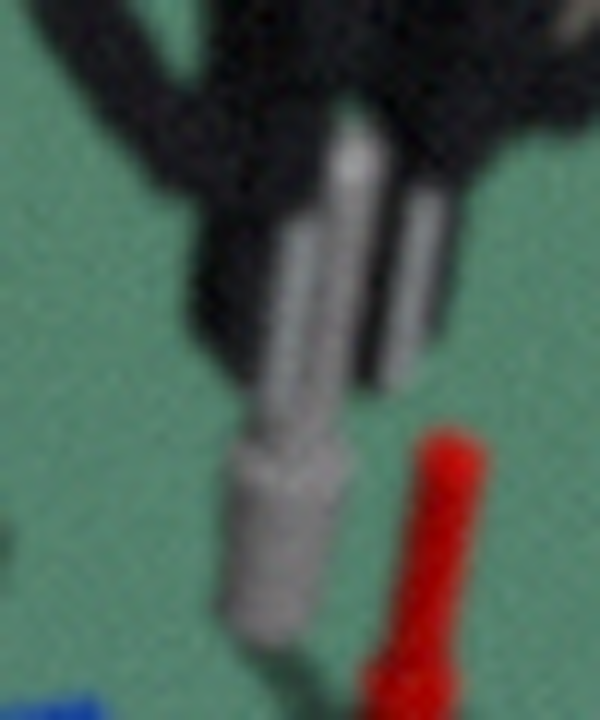

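```bash
python3 -m handwheel '[[1,-0.003,-0.04,0,0],[1,-0.006,-0.085,0,0],[1,-0.009,-0.13,0,0],[1,-0.012,-0.175,0,0],[1,-0.015,-0.22,0,0]]';python3 -m handwheel '[[1,-0.004,-0.045,0,0],[1,-0.008,-0.09,0,0],[1,-0.009,-0.125,-0.01,0],[1,-0.009,-0.125,-0.03,0],[1,-0.009,-0.125,-0.033,0]]'; python3 -m handwheel '[[1,0,0,0,0],[1,0,0,0,0],[1,0,0,0,0]]';python3 - <<'E'
from h import *
snap('wrist','w6.png');snap('top','t6.png');snap('scene','s6.png'); o=get_obs();print(o['ee_pos'],o['tcp_rot'],o['wrist_force'],o['torque'],o['opening'])
crop('w6.png',195,150,315,300,5,'w6c.png')
crop('s6.png',190,110,280,215,7,'s6c.png')
E
```

```text
time: 5.5
ee_pos: [0.5354, -0.0299, 0.1977]
tcp_rot: [-179.9, 0.1, -28.5]
wrist_force: [1.4, -0.3, -0.7]
opening: 0.0117
time: 6.0
ee_pos: [0.525, -0.1556, 0.1617]
tcp_rot: [-179.9, 0.3, -28.7]
wrist_force: [0.4, 0.3, -0.9]
opening: 0.0118
time: 6.3
ee_pos: [0.5254, -0.155, 0.1625]
tcp_rot: [-179.9, 0.3, -28.6]
wrist_force: [-0.8, -0.7, -1.2]
opening: 0.0121
[ 0.52538726 -0.15516197  0.16238598] [-179.92896301    0.26867056  -28.60632881] [-0.3461613  -0.03497813 -0.49821625] [-0.00693748 -0.01971822  0.03069559] 0.011573073444281776
```

View pics/w6c.png

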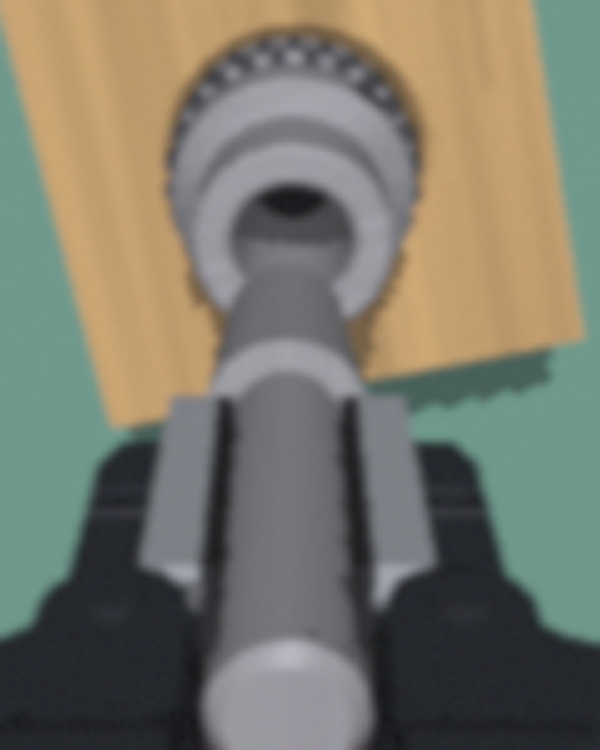

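View pics/s6c.png

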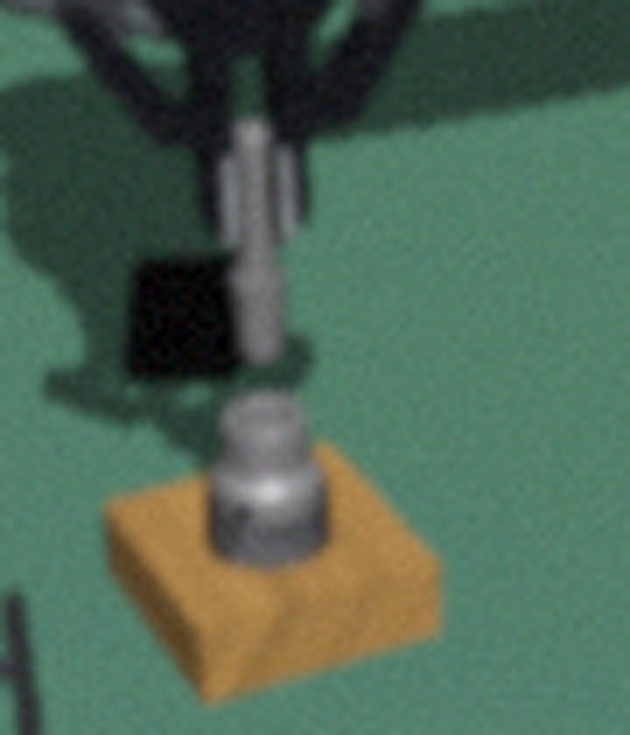

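```bash
python3 - <<'E'
from h import *
from scipy.optimize import fsolve
np.set_printoptions(precision=4,suppress=True)
w=load('w6.png')
a=np.linspace(0,2*np.pi,361)
def ext(p,r,z):
    q=np.array([proj(w,[p[0]+r*np.cos(b),p[1]+r*np.sin(b),z]) for b in a]); return (q[:,0].min()+q[:,0].max())/2,q[:,1].min()
for nm,r,z,x,y in(('mouth',.010,.088,294,183),('hub',.0165,.088,294,140),):
    uv=np.array([195+x/5-.4,150+y/5-.4])
    print(nm,fsolve(lambda p:np.array(ext(p,r,z))-uv,[.5265,-.153]))
def low(p,r,z):
    q=np.array([proj(w,[p[0]+r*np.cos(b),p[1]+r*np.sin(b),z]) for b in a]); return q.mean(0)
# arbor top disc centre, and shoulder/tip far edges
print('top disc', onz(w,195+288/5-.4,150+708/5-.4,.1625-.005+.046))
for nm,r,z,x,y in(('tip',.008,.1625-.005-.046,290,265),('shoulder',.0101,.1625-.005-.012,289,340)):
    uv=np.array([195+x/5-.4,150+y/5-.4])
    print(nm,fsolve(lambda p:np.array(ext(p,r,z))-uv,[.5265,-.153]))
E
```

```text
mouth [ 0.5264 -0.1535]
hub [ 0.5266 -0.153 ]
top disc [ 0.5253 -0.1544  0.2035]
tip [ 0.5243 -0.1561]
shoulder [ 0.5245 -0.1556]
```

```bash
python3 -m handwheel '[[1,0.002,0.002,0,0],[1,0.002,0.002,-0.005,0],[1,0.002,0.002,-0.012,0],[1,0.002,0.002,-0.012,0],[1,0.002,0.002,-0.012,0]]';python3 - <<'E'
from h import *
snap('wrist','w7.png');o=get_obs();print(o['ee_pos'],o['tcp_rot'],o['wrist_force'],o['torque'],o['opening'])
crop('w7.png',195,150,315,300,5,'w7c.png')
E
```

```text
time: 6.95
ee_pos: [0.5271, -0.1531, 0.1499]
tcp_rot: [-179.9, 0.3, -28.6]
wrist_force: [-0.1, 1.3, -0.9]
opening: 0.0114
[ 0.52724917 -0.15319376  0.15023029] [-179.93340953    0.28940309  -28.61198278] [ 0.15363172  0.15233914 -0.97006634] [-0.0329657  -0.01210665  0.00274206] 0.011616955872779302
```

View pics/w7c.png

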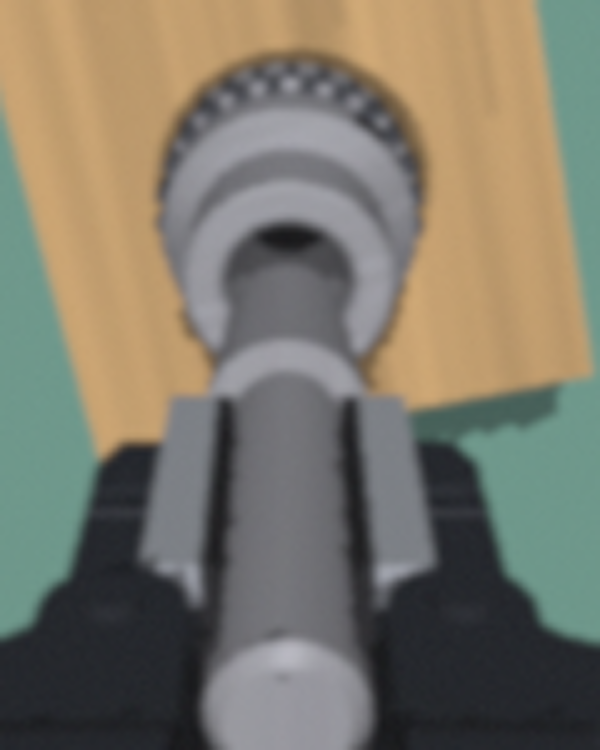

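```bash
python3 -m handwheel '[[1,0,0,-0.005,0],[1,0,0,-0.01,0],[1,0,0,-0.015,0],[1,0,0,-0.02,0],[1,0,0,-0.02,0]]';python3 -m handwheel '[[1,0,0,-0.004,0],[1,0,0,-0.008,0],[1,0,0,-0.012,0],[1,0,0,-0.012,0],[1,0,0,-0.012,0]]'
```

```text
time: 7.5
ee_pos: [0.5268, -0.1531, 0.1292]
tcp_rot: [-180.0, 0.4, -28.6]
wrist_force: [0.0, 0.3, -1.4]
opening: 0.0114
time: 8.0
ee_pos: [0.5268, -0.1531, 0.1171]
tcp_rot: [-180.0, 0.4, -28.6]
wrist_force: [0.5, -0.6, -1.2]
opening: 0.0117
```

```bash
python3 -m handwheel '[[1,0,0,-0.002,0],[1,0,0,-0.004,0],[1,0,0,-0.006,0],[1,0,0,-0.006,0]]';python3 -m handwheel '[[1,0,0,-0.001,0],[1,0,0,-0.002,0],[1,0,0,-0.002,0]]'
```

```text
time: 8.4
ee_pos: [0.5268, -0.1532, 0.1109]
tcp_rot: [-180.0, 0.4, -28.6]
wrist_force: [0.1, -0.9, -1.9]
opening: 0.0118
time: 8.7
ee_pos: [0.5267, -0.1532, 0.1087]
tcp_rot: [-180.0, 0.4, -28.6]
wrist_force: [2.1, -1.4, -0.9]
opening: 0.0119
```

```bash
python3 -m handwheel '[[1,0,0,-0.001,0],[1,0,0,-0.001,0]]';python3 -m handwheel '[[1,0,0,-0.001,0],[1,0,0,-0.001,0]]'
```

```text
time: 8.9
ee_pos: [0.5268, -0.1532, 0.1077]
tcp_rot: [-180.0, 0.4, -28.6]
wrist_force: [0.7, -1.2, -1.7]
opening: 0.012
time: 9.1
ee_pos: [0.5267, -0.1532, 0.1065]
tcp_rot: [-180.0, 0.4, -28.6]
wrist_force: [0.6, -0.9, -0.9]
opening: 0.012
```

```bash
python3 -m handwheel '[[1,0,0,-0.001,0],[1,0,0,-0.001,0]]';python3 -m handwheel '[[1,0,0,-0.001,0],[1,0,0,-0.001,0]]'
```

```text
time: 9.3
ee_pos: [0.5268, -0.1532, 0.1054]
tcp_rot: [-180.0, 0.4, -28.6]
wrist_force: [1.2, -1.4, -0.9]
opening: 0.0117
time: 9.5
ee_pos: [0.5269, -0.1534, 0.1045]
tcp_rot: [-180.0, 0.4, -28.6]
wrist_force: [0.7, -1.7, 0.0]
opening: 0.0118
```

```bash
python3 -m handwheel '[[1,0,0,-0.0005,0],[1,0,0,-0.0005,0]]';python3 -m handwheel '[[1,0,0,-0.0005,0],[1,0,0,-0.0005,0]]'
```

```text
time: 9.7
ee_pos: [0.527, -0.1534, 0.1042]
tcp_rot: [-180.0, 0.3, -28.6]
wrist_force: [0.4, -2.2, 0.7]
opening: 0.0119
time: 9.9
ee_pos: [0.527, -0.1535, 0.1039]
tcp_rot: [-180.0, 0.3, -28.6]
wrist_force: [0.5, -1.6, 2.9]
opening: 0.0112
```

```bash
python3 -m handwheel '[[1,0,0,-0.001,0],[1,0,0,-0.001,0]]';python3 -m handwheel '[[1,0,0,-0.001,0],[1,0,0,-0.001,0]]'
```

```text
time: 10.1
ee_pos: [0.5271, -0.1535, 0.1033]
tcp_rot: [-180.0, 0.3, -28.6]
wrist_force: [-0.1, -2.3, 5.3]
opening: 0.0117
time: 10.3
ee_pos: [0.5272, -0.1535, 0.1029]
tcp_rot: [-180.0, 0.2, -28.6]
wrist_force: [-0.5, -1.5, 6.8]
opening: 0.0119
```

```bash
python3 -m handwheel '[[1,0,0,-0.0015,0],[1,0,0,-0.0015,0]]';python3 -m handwheel '[[1,0,0,-0.002,0],[1,0,0,-0.002,0]]'
```

```text
time: 10.5
ee_pos: [0.5274, -0.1536, 0.1025]
tcp_rot: [-179.9, 0.2, -28.6]
wrist_force: [-2.5, -0.7, 9.9]
opening: 0.0118
time: 10.7
ee_pos: [0.5275, -0.1536, 0.1022]
tcp_rot: [-179.9, 0.1, -28.6]
wrist_force: [-3.2, -0.5, 13.7]
opening: 0.0121
```

```bash
python3 -m handwheel '[[1,0,0,-0.0024,0],[1,0,0,-0.0024,0]]'
```

```text
time: 10.9
ee_pos: [0.5277, -0.1536, 0.102]
tcp_rot: [-179.9, -0.0, -28.6]
wrist_force: [-4.0, -0.2, 18.7]
opening: 0.0118
```

```bash
python3 -m handwheel '[[1,0,0,-0.0022,0],[1,0,0,-0.0022,0],[1,0,0,-0.0022,0]]';python3 -m handwheel '[[1,0,0,-0.0022,0],[1,0,0,-0.0022,0],[1,0,0,-0.0022,0]]'
```

```text
time: 11.2
ee_pos: [0.5277, -0.1536, 0.1019]
tcp_rot: [-179.9, -0.1, -28.6]
wrist_force: [-5.6, -0.0, 18.2]
opening: 0.0116
time: 11.5
ee_pos: [0.5277, -0.1536, 0.1019]
tcp_rot: [-179.9, -0.2, -28.6]
wrist_force: [-6.6, 0.9, 18.4]
opening: 0.0117
```

```bash
python3 -m handwheel '[[1,0,0,-0.001,0],[1,0,0,0,0],[1,0,0,0,0]]'; python3 -m handwheel '[[1,0,0,0.001,0],[1,0,0,0.002,0],[1,0,0,0.004,0],[1,0,0,0.006,0]]';python3 - <<'E'
from h import *
snap('wrist','w8.png');snap('scene','s8.png')
crop('w8.png',195,150,315,300,5,'w8c.png')
crop('s8.png',190,110,280,215,7,'s8c.png')
E
```

```text
time: 11.8
ee_pos: [0.5273, -0.1535, 0.102]
tcp_rot: [-179.9, -0.2, -28.6]
wrist_force: [-3.3, -1.6, 6.3]
opening: 0.0116
time: 12.2
ee_pos: [0.527, -0.1533, 0.1073]
tcp_rot: [-179.9, -0.1, -28.6]
wrist_force: [-0.3, -0.1, -6.8]
opening: 0.0119
```

View pics/w8c.png

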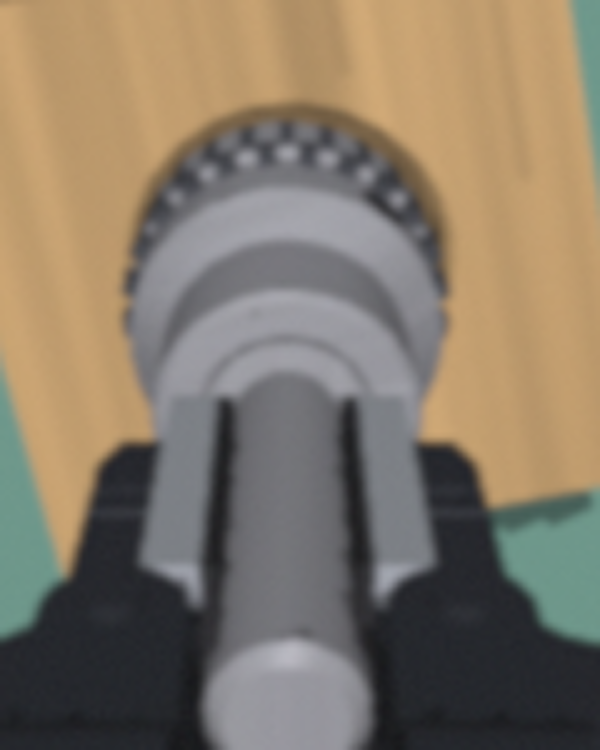

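View pics/s8c.png

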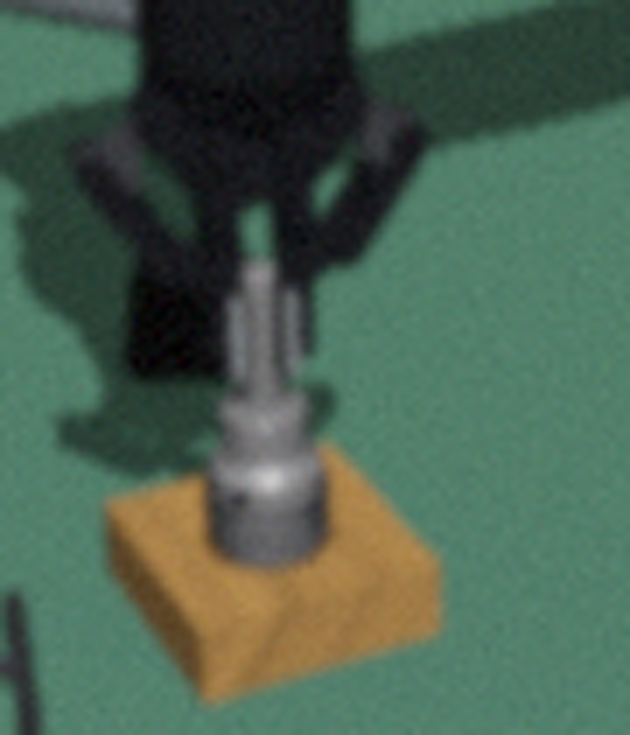

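```bash
python3 -m handwheel '[[1,0,0,0.008,0],[1,0,0,0.02,0],[1,0,0,0.035,0],[1,0,0,0.05,0],[1,0,0,0.06,0]]'; python3 -m handwheel '[[1,0,0.01,0.008,0],[1,-0.001,0.03,0.01,0],[1,-0.003,0.06,0.01,0],[1,-0.005,0.09,0.01,0],[1,-0.006,0.12,0.01,0]]';python3 -m handwheel '[[1,-0.002,0.03,0,0],[1,-0.004,0.06,0,0],[1,-0.005,0.09,0,0],[1,-0.006,0.115,0,0],[1,-0.007,0.13,0,0]]'
```

```text
time: 12.8
ee_pos: [0.5279, -0.1536, 0.1705]
tcp_rot: [-179.8, -0.3, -28.6]
wrist_force: [0.4, -0.3, -6.1]
opening: 0.0116
time: 13.3
ee_pos: [0.5216, -0.032, 0.181]
tcp_rot: [-179.8, -0.3, -28.6]
wrist_force: [0.8, 0.5, -6.8]
opening: 0.012
time: 13.8
ee_pos: [0.5142, 0.1002, 0.1814]
tcp_rot: [-179.8, -0.3, -28.5]
wrist_force: [-0.0, -0.8, -7.4]
opening: 0.0115
```

```bash
python3 -m handwheel '[[1,-0.001,0.01,0,0],[1,-0.001,0.0215,0,0],[1,-0.001,0.0215,0,0],[1,-0.001,0.0215,-0.02,0],[1,-0.001,0.0215,-0.03,0]]'; python3 -m handwheel '[[1,0,0,0,0],[1,0,0,0,0]]'; python3 - <<'E'
from h import *
snap('wrist','w9.png');snap('top','t9.png');snap('scene','s9.png'); o=get_obs();print(o['ee_pos'],o['tcp_rot'],o['wrist_force'])
crop('w9.png',175,130,335,300,4,'w9c.png')
crop('s9.png',260,150,370,300,5,'s9c.png')
E
```

```text
time: 14.3
ee_pos: [0.5129, 0.1211, 0.1502]
tcp_rot: [-179.8, -0.2, -28.6]
wrist_force: [-0.6, -0.4, -8.4]
opening: 0.0116
time: 14.5
ee_pos: [0.5128, 0.1205, 0.1502]
tcp_rot: [-179.9, -0.2, -28.6]
wrist_force: [-0.3, -0.4, -6.9]
opening: 0.0118
[0.51331891 0.12092495 0.15095968] [-179.80114366   -0.29615596  -28.60209887] [-0.1375612   0.32515471 -7.46400934]
```

View pics/w9c.png

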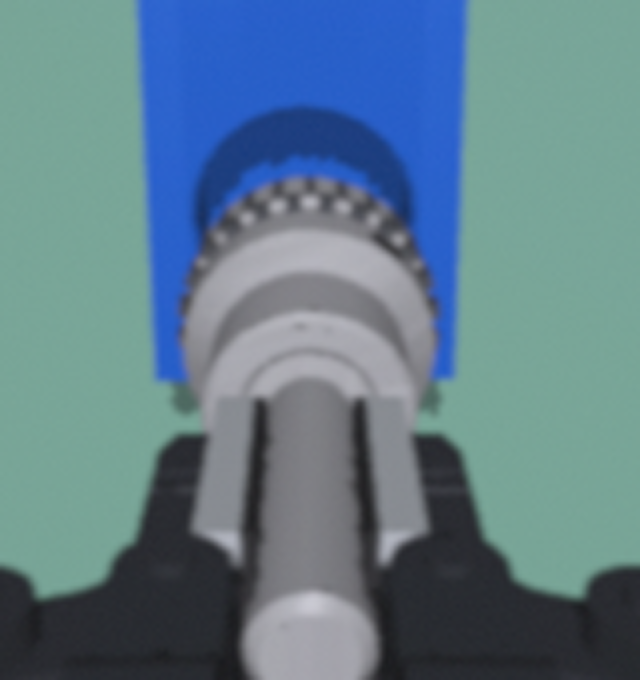

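View pics/s9c.png

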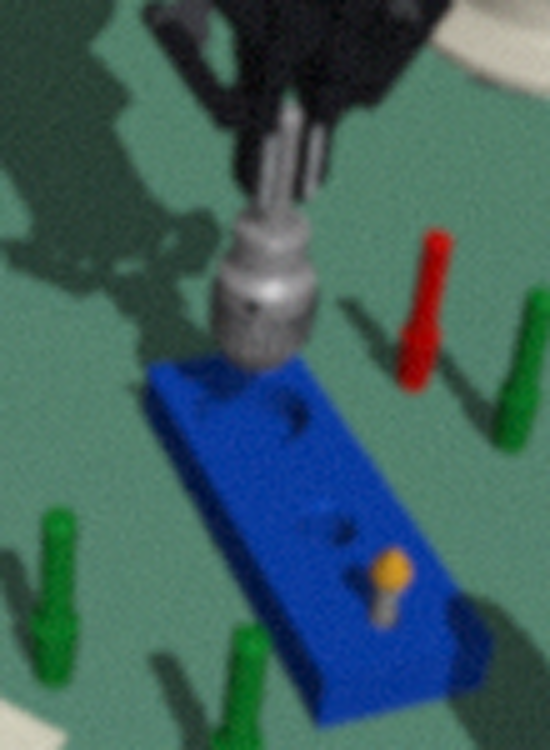

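```bash
python3 - <<'E'
from h import *
from scipy.optimize import fsolve
np.set_printoptions(precision=4,suppress=True)
w=load('w9.png')
a=np.linspace(0,2*np.pi,361)
def ext(p,r,z):
    q=np.array([proj(w,[p[0]+r*np.cos(b),p[1]+r*np.sin(b),z]) for b in a]); return (q[:,0].min()+q[:,0].max())/2,q[:,1].min()
n=.1505-.086
for nm,r,z,x,y in(('pocket',.026,.03,303,107),('hub',.0165,n+.072,309,312)):
    uv=np.array([175+x/4-.4,130+y/4-.4])
    print(nm,fsolve(lambda p:np.array(ext(p,r,z))-uv,[.513,.12]))
E
```

```text
pocket [0.5119 0.1224]
hub [0.5124 0.1211]
```

```bash
python3 -m handwheel '[[1,-0.0005,0.0013,0,0],[1,-0.0005,0.0013,-0.01,0],[1,-0.0005,0.0013,-0.02,0],[1,-0.0005,0.0013,-0.025,0],[1,-0.0005,0.0013,-0.028,0]]'; python3 -m handwheel '[[1,0,0,-0.004,0],[1,0,0,-0.008,0],[1,0,0,-0.012,0],[1,0,0,-0.016,0],[1,0,0,-0.018,0]]'
```

```text
time: 15.15
ee_pos: [0.5123, 0.1221, 0.1217]
tcp_rot: [-179.9, -0.2, -28.6]
wrist_force: [0.6, 0.7, -7.0]
opening: 0.0116
time: 15.65
ee_pos: [0.5122, 0.1221, 0.1033]
tcp_rot: [-179.9, -0.2, -28.6]
wrist_force: [-0.0, 1.1, -7.4]
opening: 0.0115
```

```bash
python3 -m handwheel '[[1,0,0,-0.002,0],[1,0,0,-0.004,0],[1,0,0,-0.006,0],[1,0,0,-0.007,0],[1,0,0,-0.007,0]]'; python3 -m handwheel '[[1,0,0,-0.001,0],[1,0,0,-0.0015,0],[1,0,0,-0.0015,0]]'
```

```text
time: 16.15
ee_pos: [0.5121, 0.1221, 0.0962]
tcp_rot: [-179.9, -0.2, -28.6]
wrist_force: [-0.5, 0.5, -7.1]
opening: 0.0116
time: 16.45
ee_pos: [0.5121, 0.1221, 0.0946]
tcp_rot: [-179.9, -0.2, -28.6]
wrist_force: [0.4, 0.4, -8.1]
opening: 0.0114
```

```bash
python3 -m handwheel '[[1,0,0,-0.0005,0],[1,0,0,-0.001,0],[1,0,0,-0.001,0]]'; python3 -m handwheel '[[1,0,0,-0.0005,0],[1,0,0,-0.001,0],[1,0,0,-0.001,0]]'
```

```text
time: 16.75
ee_pos: [0.5123, 0.1221, 0.0941]
tcp_rot: [-179.9, -0.2, -28.6]
wrist_force: [-1.1, 0.0, -2.8]
opening: 0.0119
time: 17.05
ee_pos: [0.5125, 0.1222, 0.0941]
tcp_rot: [-179.8, -0.3, -28.6]
wrist_force: [-3.5, -1.9, 4.8]
opening: 0.0115
```

```bash
python3 -m handwheel '[[1,0,0,0,0],[1,0,0,0,0],[1,0,0,0,0]]' 30; python3 -m handwheel '[[0.85,0,0,0,0],[0.8,0,0,0,0],[0.75,0,0,0,0],[0.7,0,0,0,0],[0.7,0,0,0,0]]'; python3 -m handwheel '[[0.6,0,0,0,0],[0.5,0,0,0,0],[0.3,0,0,0,0],[0.3,0,0,0,0]]'; python3 - <<'E'
from h import *
snap('wrist','w10.png');snap('scene','s10.png')
crop('s10.png',260,150,370,300,5,'s10c.png')
E
```

```text
time: 17.35
ee_pos: [0.5125, 0.1222, 0.0941]
tcp_rot: [-179.8, -0.3, -28.6]
wrist_force: [-3.3, -0.1, 0.7]
opening: 0.0116
time: 17.85
ee_pos: [0.5126, 0.1222, 0.0942]
tcp_rot: [-179.8, -0.3, -28.6]
wrist_force: [-0.9, 0.7, 0.8]
opening: 0.0258
time: 18.25
ee_pos: [0.5127, 0.1222, 0.0942]
tcp_rot: [-179.8, -0.3, -28.6]
wrist_force: [0.5, -0.2, -0.1]
opening: 0.0599
```

View pics/w10.png

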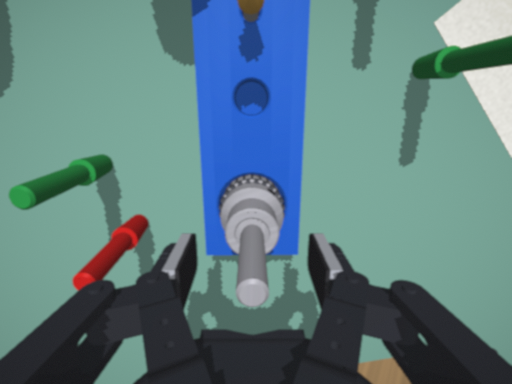

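View pics/s10c.png

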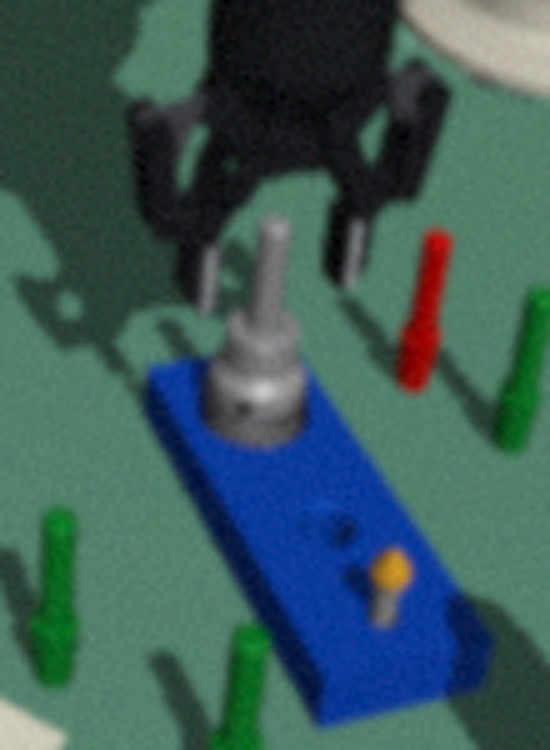

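Standing upright in the pocket (chuck at about (252,200) in the wrist view), clear of the fingers. Retreat straight up.

```bash
python3 -m handwheel '[[0.3,0,0,0.02,0],[0.3,0,0,0.05,0],[0.3,0,0,0.09,0],[0.3,0,0,0.12,0],[0.3,0,0,0.14,0]]'; python3 -m handwheel '[[0.3,0,0,0,0],[0.3,0,0,0,0],[0.3,0,0,0,0]]'; python3 - <<'E'
from h import *
snap('wrist','w11.png');snap('top','t11.png');snap('scene','s11.png');print(get_obs()['ee_pos'],get_obs()['wrist_force'])
t=load('s11.png')['im'];w=load('w11.png')['im']
cv2.imwrite('pics/c11.png',np.hstack([t[100:384,150:450],w[40:324,100:400]]))
E
```

```text
time: 18.85
ee_pos: [0.513, 0.1223, 0.2368]
tcp_rot: [-179.7, -0.4, -28.6]
wrist_force: [0.4, -0.5, -0.2]
opening: 0.0595
time: 19.15
ee_pos: [0.5127, 0.1222, 0.2354]
tcp_rot: [-179.8, -0.3, -28.6]
wrist_force: [0.8, -0.2, -0.4]
opening: 0.0598
[0.51265328 0.12220001 0.23559626] [ 0.03619939 -0.32431595  0.41493098]
```

View pics/c11.png

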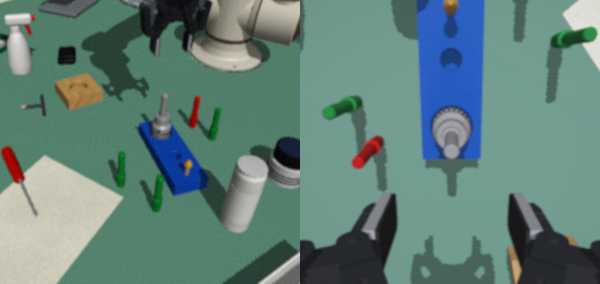

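The pair is standing in the pocket at about (160,125) in the left half. The block is empty, everything else is in place and the robot is clear.

```bash
python3 -c "
from workcell import job_done; print(job_done())"
```

```text
the job is handed in; nothing more can be done
None
```

The job is done and handed in at about 19 s of the 51 s allowed. The arbor and chuck are standing chuck-down in the rack's big pocket.

- **Taper:** I gripped the arbor's shank, set it in the socket and pressed it home at about 18–19 N on the wrist reading for about 0.7 s. The part weighs about 1.3 N, so the taper saw up to roughly 20 N.
- **Lift:** Holding only the arbor, I lifted the pair out of the block. The wrist force read about -7 N, which matches the weight of the two together.
- **Placing:** The chuck met the bottom of the pocket at the height I expected, with the tool point at 0.094 m. I took the load off before opening the fingers.

In the last pictures the pair stands upright with no visible gap at the joint, and the block is empty. The countersink, chuck key, look-alikes and the other items in view look undisturbed. The wrist force was about zero with the gripper 0.14 m above the grasp height.

- **Disagreement:** My first estimate put the tool point 5 mm above `arbor_mid`, but first contact in the socket implied about 2.5 mm. With that correction, `arbor_mid` came to about 11.4 mm above the mouth, close to the 11 mm given for home.
- **Side force:** During the press a side force of up to about 6.6 N built up. It went away when I unloaded.

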